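Ease the roll-bin lid shut

ROBOT

A 6-joint arm with a two-finger parallel gripper is mounted at the origin on the work surface. World frame = base frame: x ahead of the robot, y to its left, z up, the work surface at z = 0. Lengths are in m, angles in rad, forces in N, time in s.
With the tool pointing down it reaches from about 0.35 to 0.95 m from the base axis. Payload 17.4 kg.
Tool frame: the origin (TCP) lies on the centre line of the jaws, within the pads' length; the fingertips stand nose_length ahead of it and the grasp point (between the pads) is the TCP (nose_length is the distance from the TCP to the fingertips, in m); z points along the fingers, y is the direction in which the jaws open and shut (so a half turn about z gives the same grasp; the last joint's range is limited). The gripper opens to 93 mm and grips with 3 to 60 N. Pads are 15 mm wide; open, the fingers measure 128 mm over their backs; the gripper's body (75 mm by 188 mm) begins 65 mm behind the grasp point.
Start: joints at [1.304, 0.116, 1.442, -0, 1.584, -0.038], TCP at [0.153, 0.657, 0.238] pointing down, gripper open.
Joint ranges: [-2.83, 2.83], [-0.83, 2.19], [0.07, 2.5], [-1.14, 4.28], [0.01, 3], [-2.97, 2.97]. Speed limits (rad/s): [1.89, 1.89, 2.22, 3.14, 3.14, 3.14].

INTERFACE

Orientations are given as a unit quaternion [x, y, z, w].
In Python, from plant import * gives the robot as it stands.
- The arm moves only by the tool send_rows, never from a script. Its argument "rows" is a list of rows, each an object of numbers: "grip": the opening, from 0 (shut) to 1 (fully open); "dx", "dy", "dz": the shift along the tool's x, y, z in cm; "spin": the turn about the tool's z in degrees. A call has 1 to 10 rows; each row is the pose to reach, as a shift and turn from the pose measured when the call began, along the tool's axes at that moment; what a row does not reach only later rows make up. A row lasts 1/12 s, in which the tool goes at most 41.7 mm and 7.16 degrees, less where a joint would pass 70% of its speed; a pose out of reach is approached as far as the arm can. A call with a gripper value outside its range is refused whole. The fingers move at their own pace and stop on an object; "squeeze" is the grip in N (left out, the last holds). Time passes only in rows, so rows that repeat a pose let the fingers close. It gives the time, the measured TCP pose, the force and the opening at its end, in the units of the state.
- read_state(): the state, without advancing time (a new reading comes with each control period).
- snapshot(name): name is "side" or "top" or "wrist"; returns (picture, depth): 420x560x3 uint8, red, green, blue; 420x560 float32, m along the optical axis (not along the pixel's ray), 0 where there is no reading.
- get_calibration(name): a dict with "fx", "fy", "cx", "cy" (pixels), "rvec" (rotation vector, rad) and "tvec" (3), from world to camera coordinates, as OpenCV has them; the wrist camera has in their place "hand_eye" (4x4, takes a point from camera to tool coordinates, whose origin is the TCP and whose axes are the flange's). Camera axes: x right, y down, z forward; pixel columns grow to the right and rows downward; lengths in m; the calibration is good to about 2 mm. A picture is of the moment at which its call begins: read the wrist's pose just before it. get_calibration takes no time and is no camera call.
- sign_off(): hands the job in, once; it reports no verdict.
The state is a dict: "clock": time; "joint_positions": joint angles; "joint_vel": joint speeds; "tau": joint torques, N m; "eef_pos": TCP position; "ee_rot": TCP orientation; "wrist_force": force on the tool from outside, world axes, zero at the start; "wrist_torque": the same for the moment, N m; "grip_width": finger opening in m.
Only numpy, scipy, OpenCV 4.12 (cv2) and the standard library are available. Lean on these libraries where they do the work, as an engineer would, in place of code of your own. Each camera call takes 0.05 s, during which the arm holds its last target. There are 200 camera calls.

TASK

Close the bread-roll bin without gripping its lid: tip the open lid forward, catch it on your fingers well before it reaches the bin as it falls, and lower it gently until it is fully shut. It must not drop onto the bin or be forced. Leave the jam jar, the tin and the carton where they stand, and finish clear of everything.

Things in the scene. Friction and masses are not known exactly. Their poses are not given: they have to be found in the camera images.
- bin: Grey open plastic bin of bread rolls, fixed to the table: 190 (x) x 200 (y) x 100 (z) mm. Origin at the centre of its underside, z up. Its lid is hinged along the top of its +x rim and falls towards its -x side, where the lid's tab overhangs the wall. Place and yaw vary; its -x side faces mostly to world -y, turned 40 degrees towards the robot to 10 degrees away.
- hinge_mid (a point): Middle of the lid's hinge line, in the bin's frame at x +95 mm, y 0, z 100 mm. The hinge line runs along the bin's y axis. Fixed to the bin.
- lid (a joint): Lid angle in rad: 0 shut (level on the rim), 1.57 upright, 1.8 fully open against its stop, leaning back past upright; starts at 1.70 to 1.80. Below about 1.5 it falls shut by itself, slowed by a damper to about 0.6 to 0.85 rad/s (3.5 to 5.5 s from 1.45 to shut), too fast to land unsupported: over 0.4 rad/s between 0.25 and 0.04 rad counts as dropped.
- lid_panel: The lid, about 0.4 kg: blue panel 190 x 200 x 8 mm with an orange tab, 60 mm wide (y), 8 mm thick, mid free edge, 45 mm beyond the panel and the bin wall. Origin mid hinge line; shut, its axes are the bin's, panel to x -190 mm, tab to x -235 mm, underside z 0, top z 8 mm. Never press it over 20 N.
- tab_edge (a point): Middle of the tab's free edge, on its underside, 235 mm from the hinge line; 100 mm above the table when shut, about 330 mm when open. The tab hangs clear of the bin, so a finger under it can go down outside the bin's wall until the lid is shut.
- jam_jar: Loose glass jar with red cap, 60 mm across, 85 mm tall, standing beside the bin. Origin at its underside. Leave alone.
- tin: Loose tin with a yellow label and white top, 66 mm across, 90 mm tall, standing beside the bin. Origin at its underside. Leave alone.
- carton: Loose brown carton 60 x 45 x 70 mm, standing in front of the bin to one side of the tab. Origin at its underside. Leave alone.

How it is judged:
On the way, in this order (a step that is already met when the one before it is completed fails the run):
1. the lid is tipped forward past its balance point (below 1.45 rad) (value of joint lid below 1.45 rad), for 0.02 s.
2. the lid is caught: it rests on the fingers between 0.1 and 1.2 rad open (contact force between the fingers and lid_panel above 0.3 N and value of joint lid between 0.1 and 1.2 rad), for 0.2 s.
At the end, for the whole second after the job is handed in: the lid is shut to within 0.02 rad (5 mm at the tab edge) and still; jar, tin and carton within 15 mm of where they stood (value of joint lid below 0.02 rad and velocity of joint lid between -0.05 and 0.05 rad/s and distance of each of jam_jar, tin, carton from where it was at the start of the episode below 0.015 m); the robot touches nothing.
It fails at once if the lid drops: falls faster than 0.4 rad/s between 0.25 and 0.04 rad from shut (value of joint lid between 0.04 and 0.25 rad and velocity of joint lid below -0.4 rad/s).
It fails at once if the lid is gripped or forced (over 20 N from the fingers) (contact force between the fingers and lid_panel above 20 N).
It fails at once if the jar, tin or carton is moved more than 15 mm or lifted (distance of any of jam_jar, tin, carton from where it was at the start of the episode above 0.015 m).
It also fails if it takes over 58 s, if anything falls off the work surface, if the arm or the gripper's body presses on something with over 40 N, if the wrist force passes 120 N, or if a joint passes its speed limit or range.

## Working session

There is one attempt and no reset: what is moved stays moved. The work goes in short steps, Python scripts to look and compute and a tool call to move; the robot and the scene stay as the last step left them, time stands still between calls to the robot, and variables do not carry over. Pictures are saved under pics/ and viewed, about 8 in all and at most 12, crops included, and the job is handed in when it is done.

Besides the shell and the picture viewer there is one more tool, called after ">>>" in YAML: its name, and indented under it one key for each argument. send_rows: Moves the arm, as the interface text tells. Its arguments: {"type":"object","properties":{"rows":{"type":"array"},"squeeze":{"type":"number"}},"required":["rows"]}

```bash
mkdir -p pics; ls; python3 - <<'E'
from plant import *
import cv2,numpy as np
print(read_state())
for n in("side","top"):
    c,d=snapshot(n);cv2.imwrite(f"pics/{n}0.png",c[:,:,::-1]);np.savez(f"{n}0.npz",c=c,d=d)
    print(n,get_calibration(n),(d>0).mean())
E
```

```text
pics
{'clock': 0.0, 'joint_positions': array([ 1.30420213e+00,  1.16485561e-01,  1.44227674e+00,  1.52143904e-05,
        1.58402847e+00, -3.77849719e-02]), 'joint_vel': array([-1.48445116e-03, -3.32338594e-04, -1.35666231e-03,  5.39136226e-04,
       -9.57133308e-05,  1.42348328e-03]), 'tau': array([-4.48023693e-04, -7.21272469e+01, -6.22600508e+01,  7.79620931e-02,
        2.39564537e-02, -8.61455965e-05]), 'eef_pos': array([0.15304523, 0.65722028, 0.23689834]), 'ee_rot': array([ 1.14155097e-01,  9.93462760e-01, -5.90982516e-04, -9.83378120e-05]), 'wrist_force': array([-4.78285167e-04,  1.33100826e-01,  1.66601854e+00]), 'wrist_torque': array([0.01010444, 0.02856817, 0.00712767]), 'grip_width': 0.09318384550515867}
side {'fx': 439.8451305835766, 'fy': 439.8451305835766, 'cx': 286.6138603951111, 'cy': 214.72572206575944, 'rvec': array([ 0.05001919, -2.8354196 ,  1.27697787]), 'tvec': array([0.58216803, 0.05087876, 0.98350681])} 0.9960841836734694
top {'fx': 546.1694712822432, 'fy': 546.1694712822432, 'cx': 285.77858269850725, 'cy': 216.1919920238188, 'rvec': array([ 2.14980873, -2.21539825,  0.0719081 ]), 'tvec': array([0.06335016, 0.57845363, 1.24129564])} 0.9960459183673469
```

View pics/side0.png

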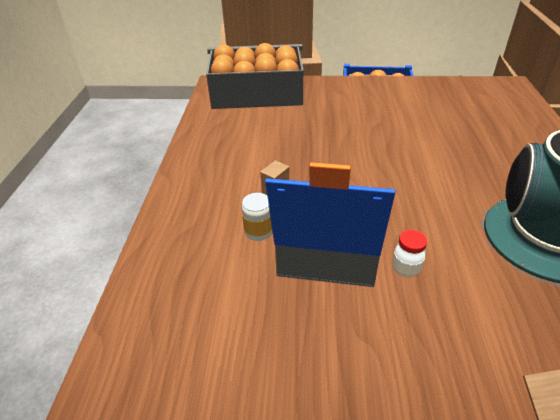

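View pics/top0.png

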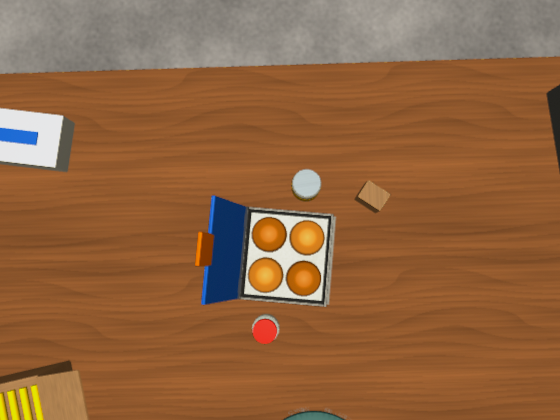

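Side view: the lid stands open at (330,220), tab at (330,175), tin at (257,215), jar at (410,253), carton at (275,178). Top view: bin at (290,257), lid leaning to the left with the tab at (205,248), jar (265,329), tin (306,184), carton (373,195).

```bash
cat > h.py <<'E'
import numpy as np,cv2
from plant import *
def cloud(name,d):
    k=get_calibration(name);R=cv2.Rodrigues(k["rvec"])[0]
    v,u=np.mgrid[:d.shape[0],:d.shape[1]]
    p=np.stack([(u-k["cx"])/k["fx"]*d,(v-k["cy"])/k["fy"]*d,d],-1)-k["tvec"]
    return p@R
def box(P): return np.round(np.percentile(P,[2,50,98],axis=0),3).tolist()
E
python3 - <<'E'
from h import *
for n in("top","side"):
    f=np.load(n+"0.npz");c=f["c"];d=f["d"];P=cloud(n,d);hsv=cv2.cvtColor(c,cv2.COLOR_RGB2HSV)
    ok=d>0
    k=get_calibration(n);print(n,"cam",(-cv2.Rodrigues(k["rvec"])[0].T@k["tvec"]).round(3))
    x0,x1,y0,y1=(180,420,150,360) if n=="top" else (220,450,130,300)
    roi=np.zeros_like(ok);roi[y0:y1,x0:x1]=1;ok&=roi
    print("table z",np.median(P[ok&(np.abs(P[...,2])<.01)][:,2]))
    blue=ok&(hsv[...,0]>105)&(hsv[...,0]<130)&(hsv[...,1]>150)
    B=P[blue];m=B.mean(0);nrm=np.linalg.svd(B-m,full_matrices=False)[2][2];print("blue",box(B),"mean",m.round(3),"normal",nrm.round(4), "lean deg",np.degrees(np.arcsin(nrm[2])))
    if n=="top":
        t=ok&(np.arange(560)[None]<216)&(hsv[...,0]<15)&(hsv[...,1]>200)&(P[...,2]>.2)
    else:
        t=ok&(np.arange(420)[:,None]<195)&(np.arange(560)[None]>300)&(np.arange(560)[None]<360)&(P[...,2]>.2)&~blue
    print("tab",box(P[t]),t.sum())
    if n=="top":
        rim=ok&(np.abs(P[...,2]-.1)<.006)&(np.abs(np.arange(560)[None]-287)<55)&(np.abs(np.arange(420)[:,None]-257)<56)
        r=cv2.minAreaRect(P[rim][:,:2].astype(np.float32));print("rim",r,cv2.boxPoints(r).round(3).tolist())
        for nm,(u,v,h) in dict(jar=(265,329,.085),tin=(306,184,.09),carton=(373,195,.07)).items():
            s=np.zeros_like(ok);s[v-22:v+22,u-22:u+22]=1
            Q=P[(s>0)&(np.abs(P[...,2]-h)<.008)];rr=cv2.minAreaRect(Q[:,:2].astype(np.float32));print(nm,np.round(rr[0],3),np.round(rr[1],3),rr[2],Q[:,2].mean().round(3))
        for nm,(u,v) in dict(blk=(556,110),teal=(313,416),whitebox=(35,130)).items(): print(nm,P[v,u].round(3))
E
```

```text
top cam [0.491 0.041 1.279]
table z -0.0015948977018027698
blue [[0.409, 0.14, 0.108], [0.502, 0.168, 0.208], [0.597, 0.196, 0.284]] mean [0.503 0.168 0.204] normal [-0.1131 -0.9662  0.2315] lean deg 13.387294509378966
tab [[0.478, 0.182, 0.272], [0.506, 0.19, 0.303], [0.534, 0.202, 0.327]] 398
rim ((0.4883156716823578, 0.0507492758333683), (0.1940539926290512, 0.2001589685678482), 83.24555206298828) [[0.3779999911785126, -0.03400000184774399], [0.5759999752044678, -0.05700000002980232], [0.5989999771118164, 0.13500000536441803], [0.4000000059604645, 0.1589999943971634]]
jar [0.328 0.1  ] [0.052 0.051] 56.6270637512207 0.084
tin [ 0.647 -0.001] [0.059 0.059] 60.32289123535156 0.088
carton [ 0.617 -0.151] [0.06  0.045] 55.40304946899414 0.068
blk [ 0.806 -0.585  0.035]
teal [ 0.124 -0.002  0.009]
whitebox [0.789 0.606 0.066]
side cam [0.541 0.727 0.699]
table z 0.0016648197436890239
blue [[0.41, 0.146, 0.106], [0.501, 0.175, 0.21], [0.597, 0.199, 0.285]] mean [0.502 0.174 0.205] normal [ 0.1149  0.9676 -0.2251] lean deg -13.005959878799374
tab [[0.478, 0.189, 0.281], [0.507, 0.197, 0.309], [0.536, 0.204, 0.33]] 1025
```

```bash
python3 - <<'E'
import plant;print([n for n in dir(plant) if n[0]!='_'],getattr(plant,'nose_length',None))
E
```

```text
['PlanningError', 'get_calibration', 'nose_length', 'read_state', 'sign_off', 'snapshot'] 0.019
```

>>> send_rows:
  rows:
    - {"grip": 0,"dx": -4,"dy": -3,"dz": -2,"spin": 7}
    - {"grip": 0,"dx": -7,"dy": -5,"dz": -6,"spin": 14}
    - {"grip": 0,"dx": -10,"dy": -7,"dz": -10,"spin": 21}
    - {"grip": 0,"dx": -13,"dy": -9,"dz": -10,"spin": 28}
    - {"grip": 0,"dx": -16,"dy": -11,"dz": -10,"spin": 35}
    - {"grip": 0,"dx": -19,"dy": -13,"dz": -10,"spin": 42}
    - {"grip": 0,"dx": -22,"dy": -15,"dz": -10,"spin": 49}
    - {"grip": 0,"dx": -25,"dy": -17,"dz": -10,"spin": 56}
    - {"grip": 0,"dx": -28,"dy": -19,"dz": -10,"spin": 63}
    - {"grip": 0,"dx": -31,"dy": -21,"dz": -10,"spin": 70}

```text
clock: 0.93
eef_pos: [0.4084, 0.3807, 0.3371]
ee_rot: [0.666, 0.746, -0.0, 0.0]
wrist_force: [0.0, -0.2, -0.2]
grip_width: 0.0312
```

>>> send_rows:
  rows:
    - {"grip": 0,"dx": -3,"dy": 2,"dz": 0.5,"spin": 4}
    - {"grip": 0,"dx": -6,"dy": 4,"dz": 1,"spin": 8}
    - {"grip": 0,"dx": -9,"dy": 6,"dz": 1.5,"spin": 12}
    - {"grip": 0,"dx": -12,"dy": 8,"dz": 1.8,"spin": 13.2}
    - {"grip": 0,"dx": -12.8,"dy": 9.1,"dz": 1.8,"spin": 13.2}
    - {"grip": 0,"dx": -12.8,"dy": 9.1,"dz": 1.8,"spin": 13.2}
    - {"grip": 0,"dx": -12.8,"dy": 9.1,"dz": 1.8,"spin": 13.2}

```text
clock: 1.52
eef_pos: [0.5134, 0.2638, 0.3188]
ee_rot: [0.747, 0.664, -0.001, 0.0]
wrist_force: [-1.1, 0.2, 0.2]
grip_width: 0.0003
```

```bash
python3 - <<'E'
from h import *
c,d=snapshot("side");cv2.imwrite("pics/side1.png",cv2.resize(c[80:320,180:460,::-1],None,fx=2,fy=2));s=read_state();print(s["eef_pos"],s["ee_rot"],s["grip_width"],s["clock"],s["wrist_force"])
P=cloud("side",d);roi=np.zeros_like(d,bool);roi[0:300,200:480]=1
hs=cv2.cvtColor(c,cv2.COLOR_RGB2HSV)
# finger cloud near tcp
e=s["eef_pos"];u=np.array([.116,.993,0]);w=np.array([.993,-.116,0])
Q=(P-e)[roi&(P[...,2]>.29)&(np.linalg.norm(P-e,axis=-1)<.07)&~((hs[...,0]>105)&(hs[...,0]<130)&(hs[...,1]>150))]
q=np.c_[Q@u,Q@w,Q[:,2]];print(len(q),box(q))
E
```

```text
[0.51294305 0.2643896  0.31908939] [ 7.46968450e-01  6.64859197e-01 -6.15668506e-04  6.04589452e-05] 0.00031698152382339745 1.5667 [-0.79894676 -0.62783439  0.12891488]
1028 [[-0.064, -0.018, -0.014], [0.008, -0.0, 0.022], [0.009, 0.016, 0.051]]
```

View pics/side1.png

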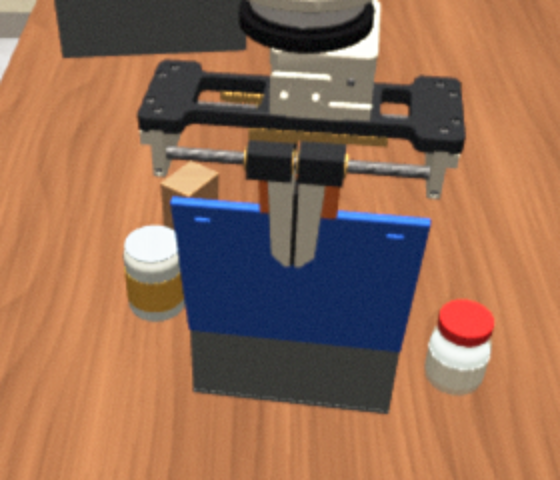

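The gripper is closed and centred behind the tab, with fingers at about (295,215) in the crop and the lid still open. Next I push it to just short of the balance point.

>>> send_rows:
  rows:
    - {"grip": 0,"dx": -1.5}
    - {"grip": 0,"dx": -3}
    - {"grip": 0,"dx": -4}
    - {"grip": 0,"dx": -5}
    - {"grip": 0,"dx": -6}
    - {"grip": 0,"dx": -7}
    - {"grip": 0,"dx": -8}
    - {"grip": 0,"dx": -8.7}
    - {"grip": 0,"dx": -9.2}
    - {"grip": 0,"dx": -9.2}

```text
$.rows[0]: bad value
```

```bash
cat >> h.py <<'E'
H=np.array([.4993,.145,.1]);U=np.array([.116,.993,0])
def lid(tag=None):
    s=read_state();out=[]
    c,d=snapshot("side");P=cloud("side",d);hs=cv2.cvtColor(c,cv2.COLOR_RGB2HSV)
    b=(d>0)&(hs[...,0]>105)&(hs[...,0]<130)&(hs[...,1]>150);b[:130]=0;b[:,:200]=0;b[:,450:]=0
    b&=(P[...,1]<.35)&(P[...,2]>.09)&(np.abs(P[...,0]-.49)<.15)
    B=P[b];m=B.mean(0);n=np.linalg.svd(B-m,full_matrices=False)[2][2];n*=np.sign(n@U)
    if tag: cv2.imwrite(f"pics/{tag}.png",c[...,::-1])
    r=s["eef_pos"]-H
    print("lid",round(float(np.arctan2(n@U,n[2])),3),"n",b.sum(),"dc",(-r@U).round(4),"tipz",(s["eef_pos"][2]-.019).round(4),"rot",s["ee_rot"].round(3),"F_u",(s["wrist_force"]@U).round(2),"F",s["wrist_force"].round(2),"t",s["clock"])
E
python3 -c "
from h import *
lid()"
```

```text
lid 1.798 n 6953 dc -0.1201 tipz 0.3001 rot [ 0.747  0.665 -0.001  0.   ] F_u -0.72 F [-0.8  -0.63  0.13] t 1.5667
```

>>> send_rows:
  rows:
    - {"grip": 0,"dx": -1.5,"dy": 0,"dz": 0,"spin": 0}
    - {"grip": 0,"dx": -3,"dy": 0,"dz": 0,"spin": 0}
    - {"grip": 0,"dx": -4,"dy": 0,"dz": 0,"spin": 0}
    - {"grip": 0,"dx": -5,"dy": 0,"dz": 0,"spin": 0}
    - {"grip": 0,"dx": -6,"dy": 0,"dz": 0,"spin": 0}
    - {"grip": 0,"dx": -7,"dy": 0,"dz": 0,"spin": 0}
    - {"grip": 0,"dx": -8,"dy": 0,"dz": 0,"spin": 0}
    - {"grip": 0,"dx": -8.7,"dy": 0,"dz": 0,"spin": 0}
    - {"grip": 0,"dx": -9.2,"dy": 0,"dz": 0,"spin": 0}
    - {"grip": 0,"dx": -9.2,"dy": 0,"dz": 0,"spin": 0}

```text
clock: 2.45
eef_pos: [0.502, 0.1724, 0.3193]
ee_rot: [0.747, 0.665, -0.001, 0.0]
wrist_force: [-0.2, 0.3, 0.4]
grip_width: 0.0004
```

```bash
python3 -c "
from h import *
lid()"
```

```text
lid 1.622 n 9063 dc -0.0275 tipz 0.3003 rot [ 0.747  0.665 -0.001  0.   ] F_u 0.29 F [-0.17  0.31  0.41] t 2.45
```

>>> send_rows:
  rows:
    - {"grip": 0,"dx": -1.8,"dy": 0,"dz": 0,"spin": 0}
    - {"grip": 0,"dx": -3.6,"dy": 0,"dz": 0,"spin": 0}
    - {"grip": 0,"dx": -5.5,"dy": 0,"dz": 0,"spin": 0}
    - {"grip": 0,"dx": -5.5,"dy": 0,"dz": -3.5,"spin": 0}
    - {"grip": 0,"dx": -8.7,"dy": 0,"dz": -5.5,"spin": 0}
    - {"grip": 0,"dx": -12.5,"dy": 0,"dz": -5.5,"spin": 0}
    - {"grip": 0,"dx": -16.3,"dy": 0,"dz": -5.5,"spin": 0}
    - {"grip": 0,"dx": -20,"dy": 0,"dz": -4.5,"spin": 0}
    - {"grip": 0,"dx": -23.2,"dy": 0,"dz": -2.5,"spin": 0}
    - {"grip": 0,"dx": -24.5,"dy": 0,"dz": 1,"spin": 0}

```text
clock: 3.33
eef_pos: [0.4739, -0.0734, 0.3115]
ee_rot: [0.748, 0.664, 0.0, 0.002]
wrist_force: [1.0, 0.5, 0.4]
grip_width: 0.0006
```

```bash
python3 -c "
from h import *
lid('b1')"
```

```text
lid 1.259 n 10803 dc 0.2199 tipz 0.2925 rot [0.748 0.664 0.    0.002] F_u 0.59 F [1.   0.48 0.38] t 3.3333
```

>>> send_rows:
  rows:
    - {"grip": 0,"dx": 0,"dy": 0,"dz": 3,"spin": 0}
    - {"grip": 0,"dx": 0.5,"dy": 0,"dz": 6,"spin": 0}
    - {"grip": 0,"dx": 1,"dy": 0,"dz": 9,"spin": 0}
    - {"grip": 0,"dx": 1.2,"dy": 0,"dz": 10.2,"spin": 0}
    - {"grip": 0,"dx": 1.2,"dy": 0,"dz": 10.2,"spin": 0}
    - {"grip": 0,"dx": 1.2,"dy": 0,"dz": 10.2,"spin": 0}
    - {"grip": 0,"dx": 1.2,"dy": 0,"dz": 10.2,"spin": 0}
    - {"grip": 0,"dx": 1.2,"dy": 0,"dz": 10.2,"spin": 0}
    - {"grip": 0,"dx": 1.2,"dy": 0,"dz": 10.2,"spin": 0}

```text
clock: 4.13
eef_pos: [0.4738, -0.0619, 0.2018]
ee_rot: [0.748, 0.664, -0.002, -0.001]
wrist_force: [0.1, 0.1, 0.6]
grip_width: 0.0005
```

```bash
python3 -c "
from h import *
lid('b2')"
```

```text
lid 1.05 n 11020 dc 0.2084 tipz 0.1828 rot [ 0.748  0.664 -0.002 -0.001] F_u 0.08 F [0.09 0.07 0.58] t 4.1333
```

>>> send_rows:
  rows:
    - {"grip": 0,"dx": 0,"dy": 0,"dz": 0,"spin": 0}
    - {"grip": 0,"dx": 0,"dy": 0,"dz": 0,"spin": 0}
    - {"grip": 0,"dx": 0,"dy": 0,"dz": 0,"spin": 0}
    - {"grip": 0,"dx": 0,"dy": 0,"dz": 0,"spin": 0}
    - {"grip": 0,"dx": 0,"dy": 0,"dz": 0,"spin": 0}
    - {"grip": 0,"dx": 0,"dy": 0,"dz": 0,"spin": 0}
    - {"grip": 0,"dx": 0,"dy": 0,"dz": 0,"spin": 0}
    - {"grip": 0,"dx": 0,"dy": 0,"dz": 0,"spin": 0}
    - {"grip": 0,"dx": 0,"dy": 0,"dz": 0,"spin": 0}
    - {"grip": 0,"dx": 0,"dy": 0,"dz": 0,"spin": 0}

```text
clock: 5.02
eef_pos: [0.4736, -0.0619, 0.2014]
ee_rot: [0.748, 0.664, -0.002, -0.001]
wrist_force: [0.0, 0.5, -0.8]
grip_width: 0.0004
```

```bash
python3 -c "
from h import *
lid('b3')"
```

```text
lid 0.628 n 9734 dc 0.2084 tipz 0.1824 rot [ 0.748  0.664 -0.002 -0.001] F_u 0.5 F [ 0.04  0.5  -0.78] t 5.0167
```

>>> send_rows:
  rows:
    - {"grip": 0,"dx": 0,"dy": 0,"dz": 0,"spin": 0}
    - {"grip": 0,"dx": 0,"dy": 0,"dz": 0,"spin": 0}
    - {"grip": 0,"dx": 0,"dy": 0,"dz": 0,"spin": 0}
    - {"grip": 0,"dx": 0,"dy": 0,"dz": 0,"spin": 0}

```text
clock: 5.4
eef_pos: [0.4736, -0.062, 0.2014]
ee_rot: [0.748, 0.664, -0.002, -0.001]
wrist_force: [-0.2, -2.0, -1.0]
grip_width: 0.0001
```

```bash
python3 -c "
from h import *
lid('b4');lid()"
```

```text
lid 0.574 n 9422 dc 0.2086 tipz 0.1824 rot [ 0.748  0.664 -0.002 -0.001] F_u -1.97 F [-0.25 -1.95 -1.05] t 5.4
lid 0.574 n 9374 dc 0.2085 tipz 0.1824 rot [ 0.748  0.664 -0.002 -0.001] F_u -1.74 F [-0.4  -1.71 -1.04] t 5.45
```

View pics/b4.png

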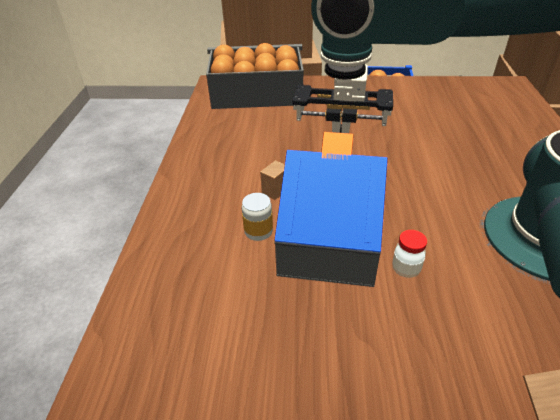

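Side view: the lid rests on the fingers at (342,130), held still at 0.574 rad with about 2 N. The jar, tin and carton are unmoved. Lowering along the tab's arc.

>>> send_rows:
  rows:
    - {"grip": 0,"dx": -0.37,"dy": 0,"dz": 0.6,"spin": 0}
    - {"grip": 0,"dx": -0.73,"dy": 0,"dz": 1.2,"spin": 0}
    - {"grip": 0,"dx": -1.07,"dy": 0,"dz": 1.8,"spin": 0}
    - {"grip": 0,"dx": -1.38,"dy": 0,"dz": 2.45,"spin": 0}
    - {"grip": 0,"dx": -1.68,"dy": 0,"dz": 3.1,"spin": 0}
    - {"grip": 0,"dx": -1.96,"dy": 0,"dz": 3.75,"spin": 0}
    - {"grip": 0,"dx": -2.22,"dy": 0,"dz": 4.4,"spin": 0}
    - {"grip": 0,"dx": -2.46,"dy": 0,"dz": 5.05,"spin": 0}
    - {"grip": 0,"dx": -2.68,"dy": 0,"dz": 5.7,"spin": 0}
    - {"grip": 0,"dx": -2.68,"dy": 0,"dz": 5.7,"spin": 0}

```text
clock: 6.33
eef_pos: [0.4698, -0.0891, 0.1429]
ee_rot: [0.748, 0.664, -0.003, -0.001]
wrist_force: [3.0, -4.1, -1.0]
grip_width: 0.0007
```

```bash
python3 -c "
from h import *
lid('b5');lid()"
```

```text
lid 0.297 n 7885 dc 0.2359 tipz 0.1239 rot [ 0.748  0.664 -0.003 -0.001] F_u -3.71 F [ 2.97 -4.09 -1.03] t 6.3333
lid 0.3 n 7982 dc 0.2357 tipz 0.1245 rot [ 0.748  0.664 -0.003 -0.001] F_u -3.4 F [ 0.84 -3.52 -1.58] t 6.3833
```

>>> send_rows:
  rows:
    - {"grip": 0,"dx": -0.1,"dy": 0,"dz": 0.34,"spin": 0}
    - {"grip": 0,"dx": -0.19,"dy": 0,"dz": 0.68,"spin": 0}
    - {"grip": 0,"dx": -0.27,"dy": 0,"dz": 1.02,"spin": 0}
    - {"grip": 0,"dx": -0.35,"dy": 0,"dz": 1.36,"spin": 0}
    - {"grip": 0,"dx": -0.43,"dy": 0,"dz": 1.7,"spin": 0}

```text
clock: 6.85
eef_pos: [0.4694, -0.0933, 0.1267]
ee_rot: [0.748, 0.664, -0.002, -0.001]
wrist_force: [1.2, -5.8, -0.1]
grip_width: 0.0003
```

```bash
python3 -c "
from h import *
lid();lid()"
```

```text
lid 0.226 n 7455 dc 0.2401 tipz 0.1077 rot [ 0.748  0.664 -0.002 -0.001] F_u -5.61 F [ 1.25 -5.8  -0.08] t 6.85
lid 0.223 n 7535 dc 0.2403 tipz 0.107 rot [ 0.748  0.664 -0.003 -0.001] F_u -6.52 F [ 3.67 -7.   -1.72] t 6.9
```

>>> send_rows:
  rows:
    - {"grip": 0,"dx": -0.08,"dy": 0,"dz": 0.35,"spin": 0}
    - {"grip": 0,"dx": -0.15,"dy": 0,"dz": 0.69,"spin": 0}
    - {"grip": 0,"dx": -0.21,"dy": 0,"dz": 1.04,"spin": 0}
    - {"grip": 0,"dx": -0.27,"dy": 0,"dz": 1.39,"spin": 0}
    - {"grip": 0,"dx": -0.33,"dy": 0,"dz": 1.73,"spin": 0}

```text
clock: 7.37
eef_pos: [0.4689, -0.0968, 0.1086]
ee_rot: [0.748, 0.664, -0.003, -0.001]
wrist_force: [1.2, -3.4, -0.7]
grip_width: 0.0008
```

```bash
python3 -c "
from h import *
lid();lid()"
```

```text
lid 0.147 n 6951 dc 0.2437 tipz 0.0896 rot [ 0.748  0.664 -0.003 -0.001] F_u -3.21 F [ 1.16 -3.37 -0.73] t 7.3667
lid 0.144 n 6956 dc 0.2437 tipz 0.0889 rot [ 0.748  0.664 -0.003 -0.001] F_u -5.67 F [ 2.58 -6.01 -2.05] t 7.4167
```

>>> send_rows:
  rows:
    - {"grip": 0,"dx": -0.04,"dy": 0,"dz": 0.33,"spin": 0}
    - {"grip": 0,"dx": -0.08,"dy": 0,"dz": 0.66,"spin": 0}
    - {"grip": 0,"dx": -0.11,"dy": 0,"dz": 0.98,"spin": 0}
    - {"grip": 0,"dx": -0.14,"dy": 0,"dz": 1.3,"spin": 0}
    - {"grip": 0,"dx": -0.16,"dy": 0,"dz": 1.6,"spin": 0}

```text
clock: 7.88
eef_pos: [0.4685, -0.0986, 0.0918]
ee_rot: [0.748, 0.664, -0.003, -0.001]
wrist_force: [2.9, -5.0, -0.5]
grip_width: 0.0004
```

```bash
python3 -c "
from h import *
lid('b6');lid()"
```

```text
lid 0.075 n 6505 dc 0.2455 tipz 0.0728 rot [ 0.748  0.664 -0.003 -0.001] F_u -4.68 F [ 2.92 -5.05 -0.55] t 7.8833
lid 0.073 n 6443 dc 0.2456 tipz 0.0722 rot [ 0.748  0.664 -0.003 -0.001] F_u -5.87 F [ 2.82 -6.24 -3.01] t 7.9333
```

>>> send_rows:
  rows:
    - {"grip": 0,"dx": -0.01,"dy": 0,"dz": 0.3,"spin": 0}
    - {"grip": 0,"dx": -0.03,"dy": 0,"dz": 0.6,"spin": 0}
    - {"grip": 0,"dx": -0.04,"dy": 0,"dz": 0.9,"spin": 0}
    - {"grip": 0,"dx": -0.05,"dy": 0,"dz": 1.2,"spin": 0}
    - {"grip": 0,"dx": -0.05,"dy": 0,"dz": 1.45,"spin": 0}
    - {"grip": 0,"dx": -0.05,"dy": 0,"dz": 1.7,"spin": 0}

```text
clock: 8.48
eef_pos: [0.4682, -0.0994, 0.074]
ee_rot: [0.748, 0.664, -0.003, -0.001]
wrist_force: [-0.8, -4.6, 5.2]
grip_width: 0.0003
```

```bash
python3 -c "
from h import *
lid();lid('b7')"
```

```text
lid 0.002 n 5951 dc 0.2463 tipz 0.055 rot [ 0.748  0.664 -0.003 -0.001] F_u -4.7 F [-0.82 -4.64  5.23] t 8.4833
lid 0.002 n 5990 dc 0.2463 tipz 0.0547 rot [ 0.748  0.664 -0.003 -0.001] F_u -6.24 F [ 2.95 -6.63 -0.53] t 8.5333
```

>>> send_rows:
  rows:
    - {"grip": 0,"dx": -0.5,"dy": 0,"dz": 0,"spin": 0}
    - {"grip": 0,"dx": -2,"dy": 0,"dz": 0,"spin": 0}
    - {"grip": 0,"dx": -4,"dy": 0,"dz": 0,"spin": 0}
    - {"grip": 0,"dx": -6,"dy": 0,"dz": 0,"spin": 0}
    - {"grip": 0,"dx": -8,"dy": 0,"dz": 0,"spin": 0}
    - {"grip": 0,"dx": -8,"dy": 0,"dz": -3,"spin": 0}
    - {"grip": 0,"dx": -8,"dy": 0,"dz": -7,"spin": 0}
    - {"grip": 0,"dx": -8,"dy": 0,"dz": -11,"spin": 0}
    - {"grip": 0,"dx": -8,"dy": 0,"dz": -15,"spin": 0}
    - {"grip": 0,"dx": -8,"dy": 0,"dz": -15,"spin": 0}

```text
clock: 9.42
eef_pos: [0.4611, -0.1792, 0.2318]
ee_rot: [0.748, 0.664, -0.001, 0.003]
wrist_force: [0.9, -1.0, 1.2]
grip_width: 0.0005
```

```bash
python3 - <<'E'
from h import *
lid();lid('end')
E
```

```text
lid 0.002 n 5974 dc 0.3263 tipz 0.2128 rot [ 0.748  0.664 -0.001  0.003] F_u -0.85 F [ 0.94 -0.97  1.22] t 9.4167
lid 0.002 n 5971 dc 0.3261 tipz 0.209 rot [ 0.748  0.664 -0.002  0.001] F_u 0.4 F [-0.2   0.43 -1.7 ] t 9.4667
```

View pics/end.png

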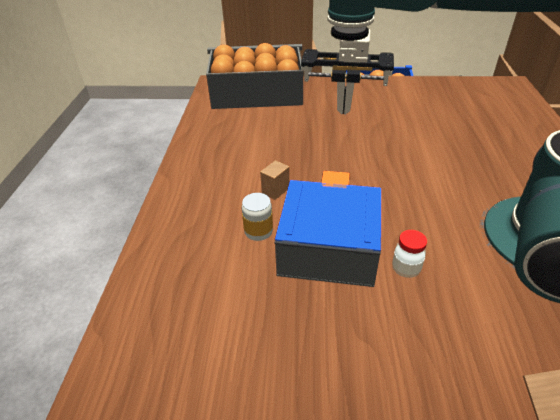

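The lid is shut at (332,213) and the gripper is clear at (345,90). The jar, tin and carton are at the same pixels as before.

```bash
python3 -c "
from plant import *
print(sign_off())"
```

```text
the job is handed in; nothing more can be done
None
```

The lid is shut and the job is handed in; the sign-off returned no verdict.

- **How it went:** I pushed the tab from behind with the closed fingers until the lid passed its balance point. I then took the fingers over the tab to its front and caught the falling lid at about 0.57 rad. From there I lowered it along its arc, at roughly 0.15 rad/s below 0.25 rad. The fingers carried it by side contact and friction on the tab's edge, because the tool can only point straight down.
- **Forces:** the wrist force read at the end of each step was at most about 8 N while the lid was being held. I did not record it between steps.
- **Last checks:** the lid read 0.002 rad in two pictures in a row. The gripper was about 8 cm in front of the tab's edge and about 10 cm above the lid. The jar, tin and carton looked unmoved in the side view, but I judged that by eye and did not re-measure them. The whole run took about 9.5 s, and no check failed or disagreed.

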